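# Slide a fresh plaster cast between two jars to its mate

### The job

The plaster cast that stands alone on the left is too fresh to be gripped: with the fingertips, gently push it along the worktop through the gap between the two small lidded jars, which are stuck down, until it is completely out on the far side and stands about side by side with the other cast waiting there. Do not pinch, lift or tip it, take it through the gap and not round the jars, and leave the other cast and the small brown bottle where they stand.

Things in the scene. Friction and masses are not known exactly. Their poses are not given: they have to be found in the camera images.
- cast: the cast to push: beige plaster dental arch on an upright-sided base, 29 mm high, 0.1-0.2 kg. Origin under its middle. Its nose points along own +x turned 0.17 rad counterclockwise from above, at the start within 0.5 rad of world -y; the flat heel, 60 mm wide, faces back. From the origin: 25 mm to the heel, 29 nose, 34 left, 31 right, no point over 41. Fits any way round through 72 mm.
- gate: the pair of jars, stuck down so that they never move: each 41 mm diameter, 44 mm high, lidded, their axes at own y = -57.5 and +57.5 mm, x = 0, so the gap is 74 mm wide. Origin on the worktop in mid-gap; own +x is the way through, past the jars to the other cast (about world -y); own +y about world +x. A black dish, 26 mm high, lies from world x = 0.592 on.
- mate: the other cast, white, 66 by 68 mm, 29 mm high, loose, origin under its middle. It stands beyond the gap, about 110 mm past the gate's origin along the gate's +x and 95 to 110 mm to its +y side. It must not be moved.
- dropper: small loose brown bottle with a black cap, 40 mm diameter, 62 mm high, origin under its middle, on the robot's side of where the cast comes out. It must not be moved.

How it is judged:
By the outcome, as a careful person would: the job done as asked, in the order asked, and still so for the second after the job is handed in, with the robot touching nothing.
It also fails if it takes over 72 s, if anything falls off the work surface, if the arm or the gripper's body presses on something with over 40 N, if the wrist force passes 120 N, or if a joint passes its speed limit or range.

### The arm

A 6-joint arm with a two-finger parallel gripper is mounted at the origin on a cart in front of the work surface, level with it; the furniture and walls round the work are solid. World frame = base frame: x ahead of the robot, y to its left, z up, the work surface at z = 0. Lengths are in m, angles in rad, forces in N, time in s.
With the tool pointing down it reaches from about 0.325 to 0.9 m from the base axis. Payload 6.1 kg.
Tool frame: the origin (TCP) lies midway between the tips of the shut fingers; the grasp point (between the pads) lies 19 mm behind it; z points along the fingers, y is the line along which they close (so a half turn about z gives the same grasp; the last joint's range is limited). The gripper opens to 85 mm and grips with 20 to 120 N. Pads are 22 mm wide; open, the fingers measure 114 mm over their backs; the gripper's body (76 mm by 85 mm) begins 54 mm behind the grasp point. The pads swing forward as they close: fully open they stand 13 mm farther back than shut.
Start: joints at [1.071, 0.22, 1.526, -0, 1.395, -0.126], TCP at [0.228, 0.582, 0.231] pointing down, gripper open.
Joint ranges: [-2.98, 2.98], [-0.91, 2.08], [0.09, 2.57], [-1.24, 4.39], [0.2, 2.65], [-2.68, 2.68]. Speed limits (rad/s): [2.57, 2.57, 3.01, 3.14, 3.14, 3.14].

### API

Orientations are given as [roll, pitch, yaw] about the fixed x, y, z axes, in that order (R = Rz(yaw) Ry(pitch) Rx(roll)).
In Python, from plant import manip, viewer, observe gives the robot as it stands (manip), with the cameras (viewer) and the readings as plain functions. Calls block until the motion is done:
- manip.movep(position, orientation): joint-space move of the TCP to a pose.
- manip.move_l(position, feed=0.15, rotation=None, max_force=None): straight line of the TCP; rotation=None keeps the orientation; feed is the mean speed in m/s. With max_force (N) it stops when the force on the tool has changed by that much, and returns True; else False.
- manip.set_joints(angles): joint-space move.
- manip.gripper_to(opening, f_grip=None): finger opening in m; f_grip is the grip in N (None keeps the last); returns when the fingers have stopped.
- manip.hold(seconds).
- manip.inverse_kinematics(position, orientation): joint angles nearest the present ones, or None.
- observe(): the state.
- viewer.get_image(name): name is "scene" or "top"; returns (picture, depth): 420x560x3 uint8, red, green, blue; 420x560 float32, m along the optical axis (not along the pixel's ray), 0 where there is no reading.
- viewer.get_calibration(name): a dict with "intrinsics" (3x3 intrinsics, pixels), "dist_coeffs" ([k1, k2, p1, p2, k3] as OpenCV has them; the pictures are not rectified), "world_from_camera" (4x4, takes a point from camera to world coordinates). Camera axes: x right, y down, z forward; pixel columns grow to the right and rows downward; lengths in m; the calibration is good to about 2 mm. A picture is of the moment at which its call begins. get_calibration takes no time and is no camera call.
A pose or a line that the arm cannot do raises manip.Unreachable and nothing moves.
- manip.job_done(): hands the job in; it is judged then, once.
The state is a dict: "time_s": time; "q": joint angles; "joint_velocities": joint speeds; "joint_torque": joint torques, N m; "eef_pos": TCP position; "tcp_rot": TCP orientation; "ft_force": force on the tool from outside, world axes, zero at the start; "torque": the same for the moment, N m; "opening": finger opening in m; "grasp_force": force on a finger pad.
Only numpy, scipy, OpenCV 4.12 (cv2) and the standard library are available. Lean on these libraries where they do the work, as an engineer would, in place of code of your own. Each camera call takes 0.05 s, during which the arm holds its last target. There are 200 camera calls.

## Working session

There is one attempt and no reset: what is moved stays moved. The work goes in short steps, each a Python script; the robot and the scene stay as the last script left them, time stands still between calls to the robot, and variables do not carry over. Pictures are saved under pics/ and viewed, at most 10 in all, crops included, and the job is handed in when it is done.

```bash
mkdir -p pics; ls
python3 - <<'E'
from plant import manip, viewer, observe
import cv2,numpy as np
for n in("scene","top"):
    p,d=viewer.get_image(n); cv2.imwrite(f"pics/{n}0.png",p[:,:,::-1]); np.savez(f"pics/{n}0.npz",p=p,d=d)
    c=viewer.get_calibration(n); print(n,c["intrinsics"],c["dist_coeffs"],np.round(c["world_from_camera"],3))
print(observe())
E
```

```text
pics
plant.py
scene [[520.95229041   0.         282.51063156]
 [  0.         520.95229041 206.43669966]
 [  0.           0.           1.        ]] [-0.14164093  0.          0.          0.          0.        ] [[ 0.785 -0.483  0.388  0.173]
 [-0.62  -0.623  0.478 -0.208]
 [ 0.011 -0.616 -0.788  0.696]
 [ 0.     0.     0.     1.   ]]
top [[516.24389603   0.         273.28272428]
 [  0.         516.24389603 215.4231186 ]
 [  0.           0.           1.        ]] [-0.02462104  0.          0.          0.          0.        ] [[-0.029 -0.981  0.19   0.352]
 [-1.     0.029 -0.     0.207]
 [-0.005 -0.19  -0.982  0.879]
 [ 0.     0.     0.     1.   ]]
{'time_s': 0.1, 'q': array([ 1.07084849e+00,  2.21144241e-01,  1.52750429e+00, -2.05725415e-07,
        1.39473116e+00, -1.26077684e-01]), 'joint_velocities': array([-2.10598710e-03, -2.08326118e-03, -1.24230125e-03, -4.71299261e-04,
        1.37809873e-03, -5.37837364e-05]), 'joint_torque': array([ 9.80601799e-04, -4.98244536e+01, -3.90546870e+01, -3.25143983e-04,
        5.68155214e-03,  4.03722709e-05]), 'eef_pos': array([0.22798452, 0.58133633, 0.23030651]), 'tcp_rot': array([-3.13981978e+00, -2.24507271e-04,  2.76772233e+00]), 'ft_force': array([ 0.86143516, -0.25917007, -0.86994277]), 'torque': array([-0.08716049, -0.03041508, -0.00524202]), 'grasp_force': 0.0, 'opening': 0.08525943542011744}
```

View pics/top0.png

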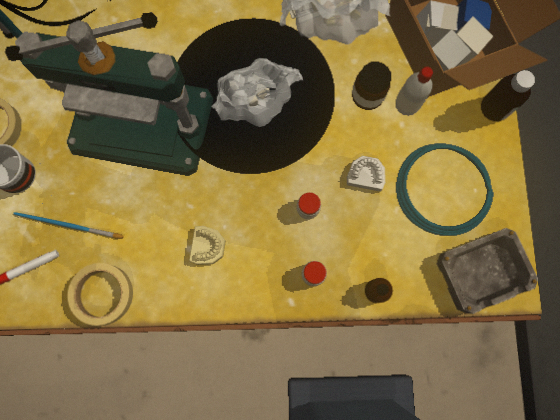

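View pics/scene0.png

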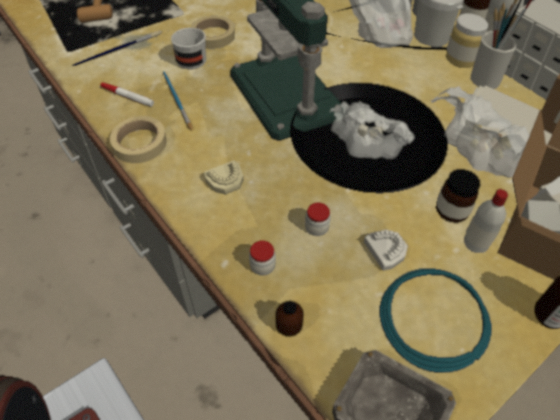

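The top view shows the beige cast at (207,246), the red jar lids at (309,204) and (314,272), the white cast at (367,174) and the bottle at (378,290). The scene view agrees. Next I'll measure them.

```bash
cat > h.py <<'E'
import cv2,numpy as np
from plant import manip, viewer, observe
def ray(n,uv,z):
    c=viewer.get_calibration(n);K=c["intrinsics"];T=c["world_from_camera"]
    p=cv2.undistortPoints(np.float64(uv).reshape(-1,1,2),K,np.array(c["dist_coeffs"])).reshape(-1,2)
    d=np.c_[p,np.ones(len(p))]@T[:3,:3].T
    return T[:3,3]+d*((z-T[2,3])/d[:,2])[:,None]
def cloud(n,d):
    c=viewer.get_calibration(n);K=c["intrinsics"];T=c["world_from_camera"];h,w=d.shape
    uv=np.stack(np.meshgrid(np.arange(w),np.arange(h)),-1).reshape(-1,1,2).astype(float)
    p=cv2.undistortPoints(uv,K,np.array(c["dist_coeffs"])).reshape(-1,2)
    P=np.c_[p,np.ones(len(p))]*d.reshape(-1,1)
    return (P@T[:3,:3].T+T[:3,3]).reshape(h,w,3)
def blob(m,near):
    n,l,s,c=cv2.connectedComponentsWithStats(m.astype(np.uint8))
    i=min((i for i in range(1,n) if s[i,4]>60),key=lambda i:np.hypot(*(c[i]-near)))
    return l==i
def gate_lids(n,p,near):
    r=p.astype(int); red=(r[...,0]>110)&(r[...,1]<70)&(r[...,2]<70)
    out=[]
    for q in near:
        b=blob(red,q); ct=max(cv2.findContours(b.astype(np.uint8),0,1)[0],key=cv2.contourArea)
        out.append(ray(n,[cv2.minEnclosingCircle(ct)[0]],.044)[0])
    return out
def tops(n,d,box,lo=.012,hi=.036):
    """world points of an object's raised surface in a pixel box (u0,v0,u1,v1)"""
    u0,v0,u1,v1=box; W=cloud(n,d)[v0:v1,u0:u1]; dd=d[v0:v1,u0:u1]
    return W[(dd>0)&(W[...,2]>lo)&(W[...,2]<hi)]
E
python3 - <<'E'
from h import *
D={n:np.load(f"pics/{n}0.npz") for n in("top","scene")}
L={"top":[(309,204),(314,272)],"scene":[(318,212),(262,251)]}
B={"top":{"cast":(175,215,240,278),"mate":(335,145,395,202)},"scene":{"cast":(190,148,256,204),"mate":(350,220,418,278)}}
for n in D:
    p,d=D[n]["p"],D[n]["d"]; g=gate_lids(n,p,L[n]); print(n,"lids",np.round(g,4),"sep",np.linalg.norm(g[0]-g[1]))
    for k,b in B[n].items():
        t=tops(n,d,b); r=cv2.minAreaRect(np.float32(t[:,:2])*1000); print(k,len(t),np.percentile(t[:,2],[5,50,98]).round(4),"min",t.min(0).round(4),"max",t.max(0).round(4),"rect mm",r)
t=tops("top",D["top"]["d"],(360,270,400,310),.05,.075);print("dropper",len(t),np.median(t,0),(t.max(0)+t.min(0))/2,t.max(0)-t.min(0))
W=cloud("top",D["top"]["d"]); print("table z",W[230,250,2],W[240,350,2])
# zoomed metric plan of cast from both views
cv=np.full((400,800,3),255,np.uint8)
for i,n in enumerate(D):
    t=tops(n,D[n]["d"],B[n]["cast"]); c=(.35,.33)
    print(n,t.mean(0))
    m=t.mean(0)
    for q in t: cv2.circle(cv,(int(200+400*i-(q[1]-m[1])*4000),int(200-(q[0]-m[0])*4000)),5,(0,int(max(0,(q[2]-.01))*8000),0),-1)
cv2.imwrite("pics/plan.png",cv)
E
```

```text
top lids [[0.5321 0.1467 0.044 ]
 [0.4178 0.1429 0.044 ]] sep 0.11441875000644096
cast 1065 [0.0138 0.0171 0.0293] min [0.4405 0.2907 0.012 ] max [0.5043 0.3502 0.0328] rect mm ((470.08892822265625, 319.1435852050781), (54.41440963745117, 64.06244659423828), 80.2358627319336)
mate 994 [0.0137 0.0171 0.0292] min [0.5592 0.0109 0.012 ] max [0.6198 0.076  0.0317] rect mm ((591.5172729492188, 40.90071105957031), (65.17620086669922, 54.9472770690918), 77.54342651367188)
scene lids [[0.5313 0.1441 0.044 ]
 [0.418  0.1406 0.044 ]] sep 0.11329255904724123
cast 792 [0.0137 0.0169 0.0291] min [0.4411 0.2892 0.012 ] max [0.5059 0.3502 0.0313] rect mm ((471.57196044921875, 318.81500244140625), (56.16831588745117, 65.58317565917969), 80.49600982666016)
mate 1125 [0.0134 0.0168 0.0287] min [ 0.5597 -0.0275  0.012 ] max [0.6205 0.0757 0.0304] rect mm ((587.8348388671875, 23.105419158935547), (100.37638092041016, 54.56137466430664), 75.97039794921875)
dropper 120 [0.38659577 0.03794741 0.06104263] [0.3871755  0.03776397 0.05765772] [0.0191049  0.01749915 0.01520886]
table z 0.0006435773688371338 -0.002841027955766129
top [0.46975244 0.3206304  0.01917595]
scene [0.4694401  0.31700415 0.01913992]
```

View pics/plan.png

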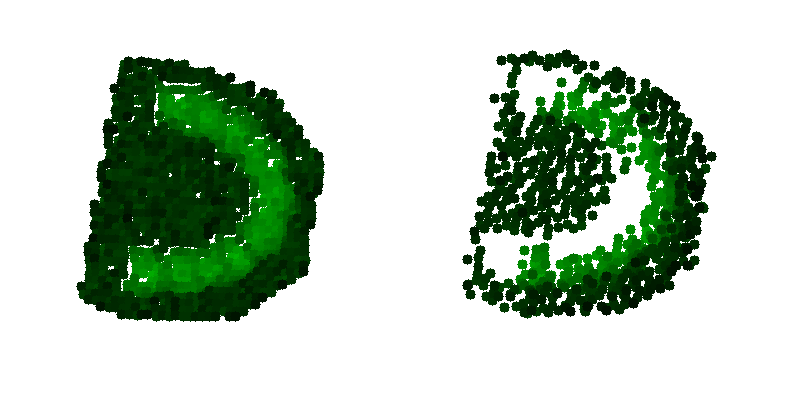

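Everything fits the given sizes: lids 114 mm apart, casts about 29 mm high. Gate origin is about (0.475, 0.1435), with its way through 1.9° off −y. The cast centre is about (0.471, 0.319), nose heading −99.9°, already nearly on the gate line. I'll push on the heel with two spread fingertips, turning gently. First comes the approach, then a push until the cast is just short of the gate.

```bash
cat >> h.py <<'E'
O=np.array([.4748,.1435]); G=np.radians(-88.1); ex=np.array([np.cos(G),np.sin(G)]); ey=np.array([-ex[1],ex[0]])
Z=.007
def tool(c,head,back):
    """TCP pose with the fingers 'back' m behind the cast's outline centre c"""
    p=c-back*np.array([np.cos(head),np.sin(head)])
    return [p[0],p[1],Z],[np.pi,0,head+FLIP*np.pi]
FLIP=1
BACK=.027+.011
def push(c0,h0,c1,h1,n,feed=.04,back=BACK):
    for s in np.linspace(0,1,n+1)[1:]:
        p,r=tool(c0+(c1-c0)*s,h0+(h1-h0)*s,back)
        manip.move_l(p,feed=feed,rotation=r)
def look(k,n="top"):
    p,d=viewer.get_image(n); cv2.imwrite(f"pics/{k}.png",p[:,:,::-1]); np.savez(f"pics/{k}.npz",p=p,d=d); return p,d
E
python3 - <<'E'
from h import *
import h
c0=np.array([.4708,.319]); h0=np.radians(-99.9)
c1=O-.080*ex; 
for f in (0,1):
    h.FLIP=f
    for c,a in((c0,h0),(O+.107*ex,G)):
        p,r=tool(c,a,.038); print(f,manip.inverse_kinematics(p,r))
h.FLIP=1
p,r=tool(c0,h0,BACK+.018)
manip.gripper_to(.032)
manip.movep([p[0],p[1],.12],r)
manip.move_l(p,feed=.08,max_force=8)
print(observe()["eef_pos"],observe()["opening"],observe()["time_s"])
look("a1"); look("a1s","scene")
a,b=[cv2.imread(f"pics/{k}.png") for k in("a1","a1s")]
cv2.imwrite("pics/a1c.png",np.hstack([cv2.resize(a[170:320,130:330],(400,300)),cv2.resize(b[90:240,150:350],(400,300))]))
E
```

```text
0 [ 0.50907323  0.41006239  1.74936476  0.          0.9821655  -2.45973182]
0 None
1 [ 5.09073233e-01  4.10062395e-01  1.74936476e+00 -4.44089210e-16
  9.82165503e-01  6.81860829e-01]
1 [-8.52006751e-03  1.80580611e-01  2.04500448e+00 -4.44089210e-16
  9.16007566e-01 -4.16813233e-02]
[0.48091799 0.37447623 0.0076983 ] 0.031924169396905046 3.525
```

View pics/a1c.png

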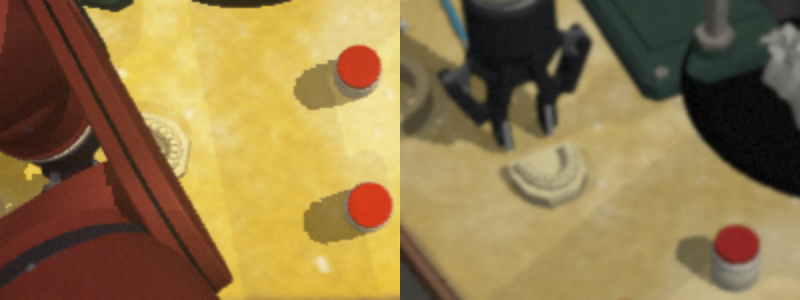

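The tips stand just behind the heel (right half, tips at about (505,140) and (548,130), cast at (547,172)). I'll push to just before the gate and check from the scene camera, including the height of the knuckles over the jars.

Run:
```python
from h import *
c0=np.array([.4708,.319]); h0=np.radians(-99.9)
p,r=tool(c0,h0,BACK+.002); manip.move_l(p,feed=.03,rotation=r)
push(c0,h0,O-.080*ex,G,6)
o=observe();print(o["eef_pos"],o["tcp_rot"],o["ft_force"],o["time_s"])
p,d=look("b1","scene")
W=cloud("scene",d)
m=(d>0)&(W[...,0]>.42)&(W[...,0]<.53)&(W[...,1]>.17)&(W[...,1]<.236)&(W[...,2]>.012)&(W[...,2]<.034)
t=W[m];R=np.c_[(t[:,:2]-O)@ex,(t[:,:2]-O)@ey]
print(len(t),R.min(0),R.max(0),cv2.minAreaRect(np.float32(R*1000)))
k=W[(d>0)&(W[...,1]>.2)&(W[...,1]<.3)&(W[...,2]>.012)&(W[...,2]<.11)];g=(k[:,:2]-O)@ey
for a in np.arange(.012,.11,.012):
    s=g[(k[:,2]>a)&(k[:,2]<a+.012)]; print(round(a,3),len(s),s.min().round(3) if len(s) else'',s.max().round(3) if len(s) else '')
b=cv2.imread("pics/b1.png");cv2.imwrite("pics/b1c.png",cv2.resize(b[100:310,170:450],(800,600)))
```

```text
[0.47086113 0.26107217 0.00698628] [-3.14145055e+00  2.25604105e-04  1.60346274e+00] [ 0.58983912  0.8491215  -0.35927173] 7.6417
744 [-0.09334223 -0.03270248] [-0.05016382  0.03212718] ((-71.24267578125, -0.9357833862304688), (64.91304779052734, 42.57122802734375), 87.98028564453125)
0.012 1807 -0.033 0.665
0.024 1214 -0.03 0.664
0.036 743 -0.031 0.663
0.048 649 -0.047 0.664
0.06 684 -0.053 0.686
0.072 886 -0.058 0.691
0.084 646 -0.062 0.699
0.096 984 -0.066 0.694
0.108 133 -0.065 0.69
```

View pics/b1c.png

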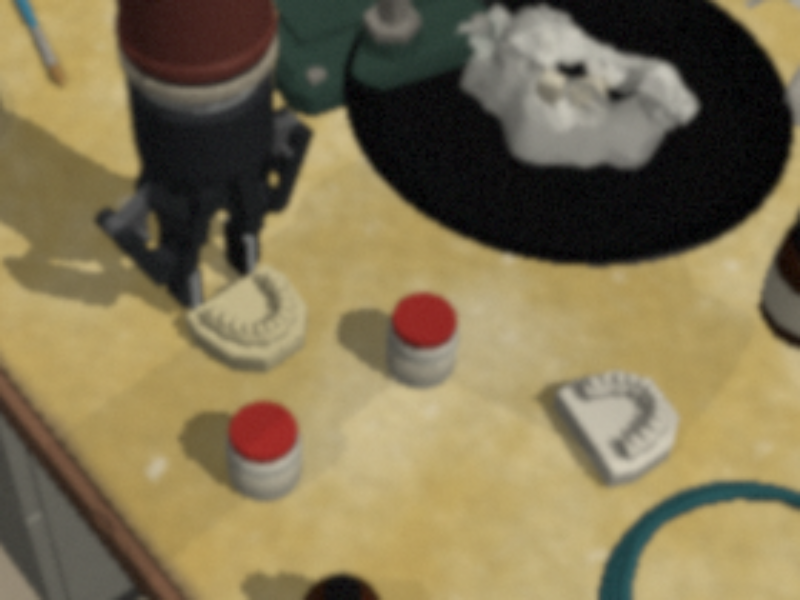

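The cast is lined up with the gap (lateral extent −33 to +32 mm against ±37), square to it, with the tips on its heel at about (190,290) and (248,255). Before entering I'll check the lowest height at which the finger linkage is wider than the gap.

Run:
```python
from h import *
d=np.load("pics/b1.npz")["d"]; W=cloud("scene",d)
R=np.stack([(W[...,:2]-O)@ex,(W[...,:2]-O)@ey],-1)
m=(d>0)&(R[...,0]>-.145)&(R[...,0]<-.085)&(abs(R[...,1])<.09)&(W[...,2]>.004)&(W[...,2]<.1)
g=R[m][:,1];z=W[m][:,2];x=R[m][:,0]
for a in np.arange(.004,.08,.005):
    s=(z>=a)&(z<a+.005); print(round(a,3),s.sum(),g[s].min().round(3),g[s].max().round(3), x[s].min().round(3),x[s].max().round(3))
```

```text
0.004 15 -0.032 0.017 -0.127 -0.085
0.009 41 -0.033 0.029 -0.124 -0.086
0.014 276 -0.033 0.032 -0.128 -0.085
0.019 74 -0.03 0.028 -0.127 -0.085
0.024 77 -0.03 0.029 -0.127 -0.085
0.029 52 -0.03 0.029 -0.126 -0.085
0.034 40 -0.029 0.029 -0.127 -0.104
0.039 45 -0.03 0.021 -0.128 -0.105
0.044 34 -0.031 0.03 -0.126 -0.105
0.049 54 -0.045 0.043 -0.122 -0.102
0.054 97 -0.047 0.05 -0.128 -0.101
0.059 147 -0.048 0.05 -0.129 -0.103
0.064 83 -0.052 0.051 -0.131 -0.103
0.069 81 -0.053 0.056 -0.134 -0.099
0.074 113 -0.055 0.055 -0.132 -0.098
0.079 97 -0.058 0.057 -0.123 -0.098
```

Linkage widens beyond the gap only from z of about 49 mm, 5 mm over the lids. I'll back off, narrow to 26 mm and raise 4 mm for margin, then push through in one go.

```bash
sed -i 's/^Z=.*/Z=.011/' h.py
python3 - <<'E'
from h import *
c=O-.080*ex
p,r=tool(c,G,BACK+.006);p[2]=.007;manip.move_l(p,feed=.05,rotation=r)
p[2]=Z;manip.move_l(p,feed=.03,rotation=r); manip.gripper_to(.026)
push(c-.006*ex,G,O-.02*ex,G,4)
o=observe();print(o["eef_pos"],o["ft_force"],o["time_s"])
p,d=look("c1","scene"); W=cloud("scene",d)
R=np.stack([(W[...,:2]-O)@ex,(W[...,:2]-O)@ey],-1)
m=(d>0)&(R[...,0]>-.06)&(R[...,0]<.03)&(abs(R[...,1])<.0365)&(W[...,2]>.012)&(W[...,2]<.032)
t=R[m];print(m.sum(),t.min(0),t.max(0),t.mean(0))
b=cv2.imread("pics/c1.png");cv2.imwrite("pics/c1c.png",cv2.resize(b[130:340,190:470],(800,600)))
E
```

```text
[0.47287504 0.20110555 0.0109802 ] [-0.22272122  0.79519855 -0.13343817] 10.7083
1112 [-0.05976298 -0.03171679] [0.00961969 0.03316869] [-0.02098629 -0.001788  ]
```

View pics/c1c.png

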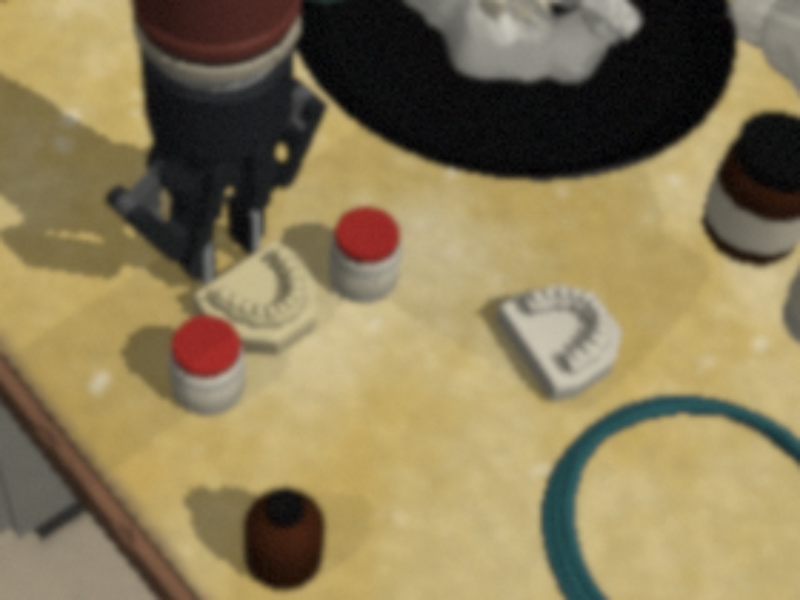

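The cast (260,300) sits upright and centred between the jars (±32 to 33 mm), with the linkage above the lids. I'll continue out the far side, back off, lift and check from above.

Run:
```python
from h import *
push(O-.02*ex,G,O+.105*ex,G,4)
print(observe()["eef_pos"],observe()["ft_force"])
p,r=tool(O+.105*ex,G,BACK+.015);manip.move_l(p,feed=.05,rotation=r)
p[2]=.2;manip.move_l(p,feed=.12,rotation=r)
manip.movep([.30,.45,.25],r)
print(observe()["time_s"])
for n in("top","scene"):
    q,d=look("d"+n,n);W=cloud(n,d)
    R=np.stack([(W[...,:2]-O)@ex,(W[...,:2]-O)@ey],-1)
    for k,y0,y1 in(("cast",-.045,.05),("mate",.07,.155)):
        m=(d>0)&(R[...,0]>.05)&(R[...,0]<.158)&(R[...,1]>y0)&(R[...,1]<y1)&(W[...,2]>.012)&(W[...,2]<.036)
        t=R[m]*1000;print(n,k,m.sum(),t.min(0).round(1),t.max(0).round(1),cv2.minAreaRect(np.float32(t)), np.percentile(W[m][:,2],[50,98]), W[m].min(0),W[m].max(0))
```

```text
[0.47700884 0.0764282  0.01099721] [ 0.64318814 -0.31220638 -0.95719947]
18.1583
top cast 1067 [ 79.5 -33.8] [134.   31.6] ((106.75875854492188, -1.0459861755371094), (54.539955139160156, 65.33555603027344), 0.22124454379081726) [0.01714126 0.02937273] [0.44411824 0.00948574 0.01209756] [0.5095493  0.06466634 0.03211403]
top mate 1013 [70.5 71.9] [158.  141.7] ((119.44094848632812, 109.63348388671875), (54.8330192565918, 91.85533142089844), 75.92678833007812) [0.01699307 0.02946227] [ 0.55184859 -0.01179477  0.01217866] [0.61980705 0.0761651  0.03185951]
scene cast 1222 [ 80.  -33.3] [134.6  33. ] ((107.32017517089844, -0.1107635498046875), (54.56158447265625, 66.27537536621094), 0.06306330859661102) [0.01674025 0.0289704 ] [0.44468003 0.00895892 0.01207054] [0.51098627 0.06414829 0.03179424]
scene mate 1034 [70.6 72. ] [157.9 143.7] ((120.94178771972656, 109.31016540527344), (55.55702209472656, 93.87370300292969), 71.36854553222656) [0.01663419 0.02863968] [ 0.55197775 -0.0119161   0.0121028 ] [0.62194318 0.07624729 0.03065301]
```

View pics/dtop.png

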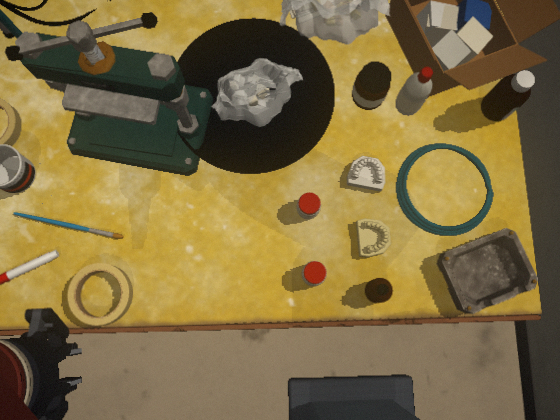

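The cast (373,238) is out past the jars at gate x of about 107 mm, and the mate (367,174) is at about 106 mm. The mate, the bottle (378,290) and the jars are where they were, and the arm is clear.

```bash
python3 -c "
from plant import manip, viewer, observe
print(manip.job_done())"
```

```text
the job is handed in; nothing more can be done
None
```

I pushed the cast through the gap between the jars without gripping it, and it now stands upright beside the other cast, which is unmoved, as is the brown bottle; the job was handed in at about 18 s.

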